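# Tilt the oven tray and scrape the crusts into the scrap cup

## Task

Lift the hinged tray by its handle bar all the way up to its stop, where it stays by itself, and leave it up. Then take the scraper from its wooden holder, sweep all three stuck crusts down the tray floor and over the low lip into the steel scrap cup with the blade, without touching the crusts with the gripper, and put the scraper back in its holder, fully home. Keep the cup upright and leave the mug, bottle and tub where they are.

Things in the scene. Friction and masses are not known exactly. Their poses are not given: they have to be found in the camera images.
- tray (a joint): Angle of the tray about its hinge: 0 = level (start), 0.52 rad = raised to its stop. Stiff friction hinge: it stays at any angle; lifting at the bar takes about 10 N, and pressing the raised tray's upper end with more than about 8 N pushes it down again.
- tray_hinge (a point): Point on the tray's hinge axis, midway across the tray, 125 mm above the counter. Axes move with the tray: x from the low lip up to the handle bar, y across the tray along the hinge axis, z out of the tray floor. Raising tilts x upward, turning about -y. The stand is fixed to the counter; two steel hinge posts 6 mm thick stand 64 mm either side of this point, 12 mm higher than it.
- tray_floor (a point): Centre of the upper face of the aluminium tray floor, in the same axes as tray_hinge, at (75, 0, 10) mm from it. The floor is 210 mm long (x -105 to +105 from here) and 100 mm wide inside (y -50 to +50). Side walls rise 15 mm above it; the end wall at the handle end (inner face x = +101) rises 20 mm; the opposite end, x = -105, is an open lip over the cup.
- tray_bar (a point): Middle of the tray's round steel handle bar, 12 mm thick, 84 mm long along the tray's y, at (225, 0, 20) mm from tray_hinge; two 10 mm arms at its ends join it to the end wall, leaving 39 mm free between bar and wall.
- scraper_grip (a point): Centre of the black plastic grip (26 mm thick along x, 84 mm long along y, 50 mm high) of an upright bench scraper, 0.16 kg. z points up, from the blade to the grip. A steel blade, 4 mm thick in x and 84 mm wide in y, reaches down from it; its edge lies 85 mm below this point. At the start it stands in the holder, the grip's underside resting on the holder's top, the blade in the slot.
- scraper_edge (a point): Middle of the scraper blade's lower edge, same axes as scraper_grip.
- holder_top (a point): Centre of the slot's mouth in the top face of the fixed wooden holder, 68 mm above the counter. The block is 50 mm (x) by 128 mm (y); the slot is 14 mm (x) by 96 mm (y) and 62 mm deep. x is across the slot, y along it, z up. At home the scraper_grip lies 25 mm above this point.
- cup_in (a point): Centre of the inner floor of the loose round steel scrap cup, standing under the tray's lip on the counter; this point is 4 mm above the counter, the rim 78 mm above the counter; rim diameter 136 mm, foot 116 mm, wall 3 mm; z up.
- crust0: Hard brown bread crust, about 28 x 22 x 12 mm, lying flat on the tray floor at the start, anywhere from near the lip to 150 mm above it; origin at the centre of its underside. Its rough underside clings: it does not slide even when the tray is raised.
- crust1: Hard brown bread crust, about 25 x 24 x 13 mm, lying flat on the tray floor at the start, anywhere from near the lip to 150 mm above it; origin at the centre of its underside. Its rough underside clings: it does not slide even when the tray is raised.
- crust2: Hard brown bread crust, about 27 x 20 x 12 mm, lying flat on the tray floor at the start, anywhere from near the lip to 150 mm above it; origin at the centre of its underside. Its rough underside clings: it does not slide even when the tray is raised.
- mug: White mug, 80 mm across, 92 mm high, beyond the tray; leave alone. Origin under its centre.
- soap: Clear bottle, 60 mm across, 170 mm high; leave alone. Origin under its centre.
- tub: Grey open plastic tub, 150 x 110 x 70 mm; leave alone. Origin under its centre.

How it is judged:
By the outcome, as a careful person would: the job done as asked, in the order asked, and still so for the second after the job is handed in, with the robot touching nothing.
It also fails if it takes over 64 s, if anything falls off the work surface, if the arm or the gripper's body presses on something with over 40 N, if the wrist force passes 120 N, or if a joint passes its speed limit or range.

## Robot

A 6-joint arm with a two-finger parallel gripper is mounted at the origin on the work surface. World frame = base frame: x ahead of the robot, y to its left, z up, the work surface at z = 0. Lengths are in m, angles in rad, forces in N, time in s.
With the tool pointing down it reaches from about 0.225 to 0.725 m from the base axis. Payload 3.1 kg.
Tool frame: the origin (TCP) lies at the very end of the fingers, on their centre line; the grasp point (between the pads) lies 19 mm behind it; z points along the fingers, y is the direction in which the jaws open and shut (so a half turn about z gives the same grasp; the last joint's range is limited). The gripper opens to 85 mm and grips with 20 to 120 N. Pads are 22 mm wide; open, the fingers measure 114 mm over their backs; the gripper's body (76 mm by 85 mm) begins 54 mm behind the grasp point. The pads swing forward as they close: fully open they stand 13 mm farther back than shut.
Start: joints at [-1.341, 0.048, 0.099, 1.622, 0, 1.443], TCP at [0.184, -0.492, 0.231] pointing down, gripper open.
Joint ranges: [-2.91, 2.91], [-0.99, 1.94], [-1.21, 1.42], [-2.12, 2.29], [-1.49, 1.47], [-3.14, 3.14]. Speed limits (rad/s): [2.79, 2.79, 3.14, 3.14, 3.14, 3.14].

## Interface

Orientations are given as [roll, pitch, yaw] about the fixed x, y, z axes, in that order (R = Rz(yaw) Ry(pitch) Rx(roll)).
In Python, from bench import env gives the robot as it stands.
- The arm moves only by the shell command python3 -m inch 'ROWS' [OPENING] [FORCE]. ROWS is JSON, a list of rows, each a list of 4 numbers: the shift along the tool's x, y, z in mm, then the turn about the tool's z in rad. A call has 1 to 12 rows; each row is the pose to reach, as a shift and turn from the pose commanded when the call began, along the tool's axes at that moment; what a row does not reach only later rows make up. A row lasts 1/8 s, in which the tool goes at most 62.5 mm and 10.7 degrees, less where a joint would pass 70% of its speed; a pose out of reach is approached as far as the arm can. A call with a gripper value outside its range is refused whole. OPENING is the gripper's target within -1 to 1 (fully open at 1, half-way at 0, shut at -1), set as the call begins (- or left out, the last holds). The fingers move at their own pace and stop on an object; FORCE is the grip in N (left out, the last holds). Time passes only in rows, so rows that repeat a pose let the fingers close. It gives the time, the measured TCP pose, the force and the opening at its end, in the units of the state.
- env.get_state(): the state, without advancing time (a new reading comes with each control period).
- env.snapshot(name): name is "side" or "top"; returns the picture (420x560x3 uint8, blue, green, red); there is no depth.
- env.calibration(name): a dict with "fovy" (degrees; the focal length in pixels is half the picture's height over the tangent of half this angle, whatever the lens; pixels are square), "cx", "cy" (the principal point, pixels), "R" (3x3) and "t" (3): a world point X has camera coordinates R X + t. Camera axes: x right, y down, z forward; pixel columns grow to the right and rows downward; lengths in m; the calibration is good to about 2 mm. A picture is of the moment at which its call begins. calibration takes no time and is no camera call.
- env.job_done(): hands the job in, once; it reports no verdict.
Trained networks look in the newest picture that a camera, given by its name, has taken for a name from the list of things; names that differ only in an ending like _2 or _b are one class to them, and where a whole thing is asked for, a point or a joint stands for the part that bears it (a point fixed in the world has none). Each returns a list of dicts, best first, with "conf" (0 to 1); they miss things now and then, are a little off and sometimes report something else, mostly with a low value. They report only what shows in the picture. A call takes as long as a camera call.
- env.outline_of(label, camera): "mask" (420x560 bool, what is visible of it) and "at" ([column, row] in pixels, amid what is visible of it).
The state is a dict: "t": time; "q": joint angles; "qvel": joint speeds; "effort": joint torques, N m; "ee_pos": TCP position; "eef_rot": TCP orientation; "contact_force": force on the tool from outside, world axes, zero at the start; "ft_torque": the same for the moment, N m; "grip_width": finger opening in m.
Only numpy, scipy, OpenCV 4.12 (cv2) and the standard library are available. Lean on these libraries where they do the work, as an engineer would, in place of code of your own. Each camera call takes 0.05 s, during which the arm holds its last target.

## Working session

There is one attempt and no reset: what is moved stays moved. The work goes in short steps, Python scripts to look and compute and a shell command to move; the robot and the scene stay as the last step left them, time stands still between calls to the robot, and variables do not carry over. Pictures are saved under pics/ and viewed, and the job is handed in when it is done.

```bash
ls; mkdir -p pics
python3 - <<'E'
from bench import env
import cv2
s=env.get_state(); print(s['t'],s['ee_pos'],s['eef_rot'],s['grip_width'])
for n in('side','top'):
    cv2.imwrite(f'pics/{n}0.png',env.snapshot(n)); c=env.calibration(n); print(n,c)
E
```

```text
pics
0.0 [ 0.18370167 -0.49114503  0.23011331] [-3.13923992e+00 -2.88442209e-04  3.57824931e-01] 0.08534838859033002
side {'fovy': 52.76885213057653, 'cx': 276.5718184121875, 'cy': 211.84525649188168, 'R': array([[-0.98031889, -0.1973916 , -0.0033815 ],
       [-0.10772885,  0.54921736, -0.82870669],
       [ 0.16543692, -0.81203254, -0.55967292]]), 't': array([0.53390959, 0.09602523, 1.05693849])}
top {'fovy': 45.41010562011003, 'cx': 273.77358454098027, 'cy': 206.6413330772004, 'R': array([[ 0.01414106, -0.99983569,  0.01134113],
       [-0.99662141, -0.01501154, -0.08074905],
       [ 0.08090603, -0.01016093, -0.99666994]]), 't': array([0.06966158, 0.53719417, 1.62421277])}
```

View pics/side0.png

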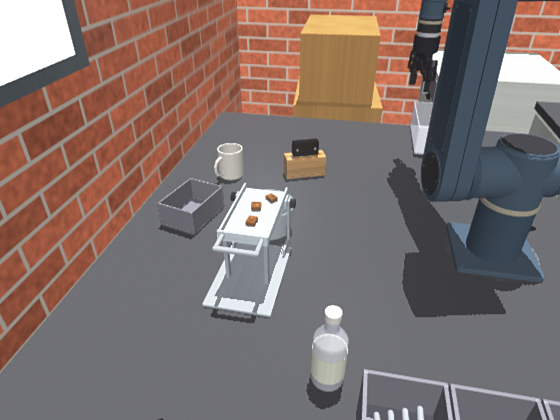

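View pics/top0.png

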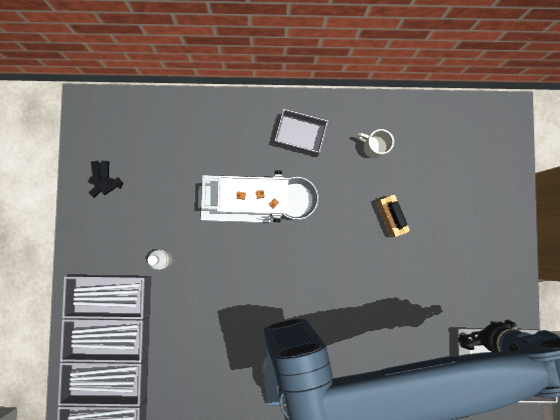

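```bash
cat > h.py <<'E'
from bench import env
import numpy as np, cv2
from scipy.spatial.transform import Rotation as Rn
def cal(n):
    c=env.calibration(n); f=210/np.tan(np.radians(c['fovy']/2)); return c,f
def proj(n,X):
    c,f=cal(n); P=np.atleast_2d(X)@np.array(c['R']).T+c['t']
    return np.c_[c['cx']+f*P[:,0]/P[:,2],c['cy']+f*P[:,1]/P[:,2]]
def atz(n,uv,z):
    c,f=cal(n); R=np.array(c['R']); uv=np.atleast_2d(uv).astype(float)
    d=np.c_[(uv[:,0]-c['cx'])/f,(uv[:,1]-c['cy'])/f,np.ones(len(uv))]@R
    o=-R.T@c['t']; k=(z-o[2])/d[:,2]; return o+d*k[:,None]
def tri(uvs):
    A=[];b=[]
    for n,uv in uvs.items():
        c,f=cal(n);R=np.array(c['R']);d=R.T@[(uv[0]-c['cx'])/f,(uv[1]-c['cy'])/f,1];d/=np.linalg.norm(d)
        M=np.eye(3)-np.outer(d,d);A.append(M);b.append(M@(-R.T@c['t']))
    return np.linalg.solve(sum(A),sum(b))
E
python3 - <<'E'
from h import *
import pickle
zs=dict(tray=.135,tray_bar=.145,tray_floor=.135,scraper_grip=.118,holder_top=.068,cup_in=.078,crust0=.147,crust1=.147,crust2=.147)
out={}
for n in('top','side'):
  im=env.snapshot(n); out[n+'im']=im
  for l,z in zs.items():
    if l in('tray_bar','tray_floor'): continue
    r=env.outline_of(l,n)
    out[n,l]=r
    for d in r[:4]:
      m=d['mask']; ys,xs=np.nonzero(m)
      ce=(xs.mean(),ys.mean()) if len(xs) else d['at']
      rect=cv2.minAreaRect(np.c_[xs,ys].astype(np.float32))
      print(n,l,round(d['conf'],2),np.round(ce,1),len(xs),np.round(atz(n,ce,z)[0],4),[np.round(v,1) for v in rect])
pickle.dump(out,open('m0.pkl','wb'))
for n in('top','side'):
  im=out[n+'im']; x0,y0=(190,100) if n=='top' else (150,130)
  cv2.imwrite(f'pics/z_{n}.png',cv2.resize(im[y0:y0+150,x0:x0+200] if n=='side' else im[y0:y0+150,x0:x0+230],None,fx=3.4,fy=3.4,interpolation=cv2.INTER_CUBIC))
print(env.get_state()['t'])
E
```

```text
top tray 0.71 [248.4 194.1] 2497 [0.5642 0.1568 0.135 ] [array([243.9, 194.8]), array([85.9, 37.2]), np.float64(1.2)]
top scraper_grip 0.75 [389.7 216.6] 484 [ 0.5027 -0.28    0.118 ] [array([391.9, 216.2]), array([40.7, 20.2]), np.float64(66.6)]
top scraper_grip 0.73 [273.1 202.8] 54 [0.5403 0.0809 0.118 ] [array([273., 203.]), array([5.7, 8.5]), np.float64(45.0)]
top scraper_grip 0.64 [396.7 214.1] 255 [ 0.5108 -0.3016  0.118 ] [array([396.7, 214.2]), array([25.9, 10.4]), np.float64(66.8)]
top holder_top 0.68 [389.4 216. ] 513 [ 0.508  -0.2913  0.068 ] [array([391.9, 215.5]), array([40.3, 20.6]), np.float64(68.2)]
top cup_in 0.96 [300.3 197.8] 1152 [ 0.561  -0.0055  0.078 ] [array([301.7, 198.3]), array([32.7, 42.3]), np.float64(8.1)]
top crust0 0.54 [240.2 195. ] 62 [0.5598 0.1809 0.147 ] [array([240.5, 195. ]), array([6., 9.]), np.float64(90.0)]
top crust0 0.48 [272.8 202.9] 59 [0.5371 0.0819 0.147 ] [array([272.5, 203. ]), array([6.4, 9.2]), np.float64(45.0)]
top crust1 0.54 [240.2 195. ] 62 [0.5598 0.1809 0.147 ] [array([240.5, 195. ]), array([6., 9.]), np.float64(90.0)]
top cr
[... 1091 characters left out ...]

side crust0 0.61 [255.5 204.8] 52 [0.567  0.1291 0.147 ] [array([256., 205.]), array([8., 6.]), np.float64(0.0)]
side crust0 0.53 [250.9 220. ] 125 [0.5624 0.1894 0.147 ] [array([250.5, 219.5]), array([11., 13.]), np.float64(90.0)]
side crust1 0.61 [255.5 204.8] 52 [0.567  0.1291 0.147 ] [array([256., 205.]), array([8., 6.]), np.float64(0.0)]
side crust1 0.53 [250.9 220. ] 125 [0.5624 0.1894 0.147 ] [array([250.5, 219.5]), array([11., 13.]), np.float64(90.0)]
side crust2 0.61 [255.5 204.8] 52 [0.567  0.1291 0.147 ] [array([256., 205.]), array([8., 6.]), np.float64(0.0)]
side crust2 0.53 [250.9 220. ] 125 [0.5624 0.1894 0.147 ] [array([250.5, 219.5]), array([11., 13.]), np.float64(90.0)]
0.9
```

View pics/z_top.png

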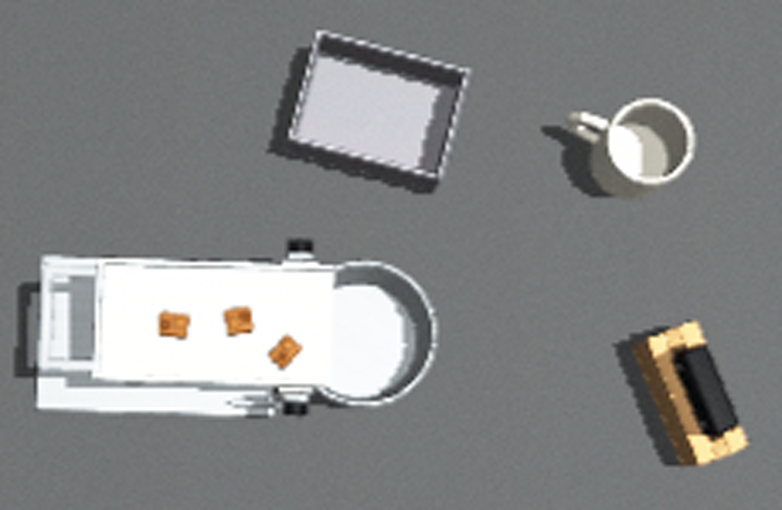

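View pics/z_side.png

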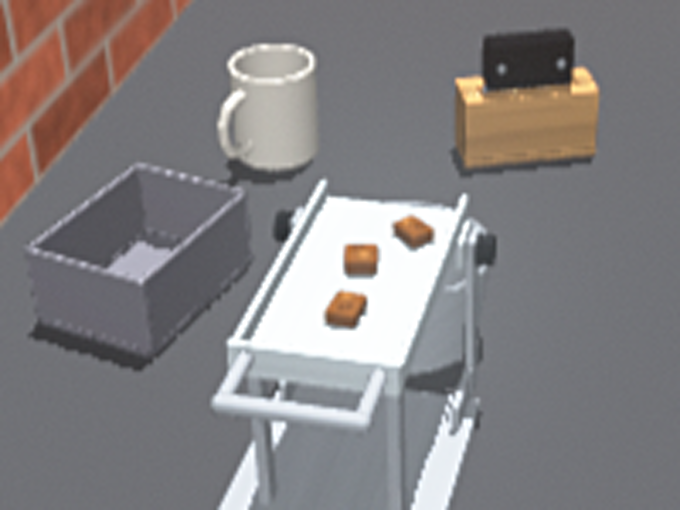

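```bash
cat > fit.py <<'E'
from h import *
from scipy.optimize import least_squares
T=lambda x,y:np.array([x/3.4+190,y/3.4+100])
S=lambda x,y:np.array([x/3.4+150,y/3.4+130])
pts=[('side',(225,-42,20),S(222,402)),('side',(225,42,20),S(367,418)),
('side',(178,-52,30),S(237,345)),('side',(178,52,30),S(400,368)),('side',(-30,-52,25),S(324,182)),('side',(-30,52,25),S(464,197)),
('top',(180,-52,28),T(98,262)),('top',(180,52,28),T(95,380)),('top',(-30,-52,18),T(336,268)),('top',(-30,52,18),T(333,383))]
def W(p,l):
    a=p[2]; l=np.array(l)/1000; return np.array([p[0]+np.cos(a)*l[0]-np.sin(a)*l[1],p[1]+np.sin(a)*l[0]+np.cos(a)*l[1],.125+l[2]])
def res(p,sep=False):
    return np.concatenate([proj(n,W(p,l))[0]-uv for n,l,uv in pts])
r=least_squares(res,[.56,.1,1.57],loss='soft_l1')
print('hinge',r.x,'yawdeg',np.degrees(r.x[2]));print(r.fun.reshape(-1,2).round(1))
p=r.x
for l in [(225,0,20),(-30,0,10)]: print(l,W(p,l))
c,s=np.cos(p[2]),np.sin(p[2])
for nm,sp,tp in [('a',S(346,309),T(174,325)),('b',S(361,260),T(239,320)),('c',S(412,231),T(286,351))]:
    for X in (atz('side',sp,.143)[0],atz('top',tp,.145)[0],tri({'side':sp,'top':tp})):
        d=X[:2]-p[:2]; print(nm,X.round(4),'tray',(1000*np.array([c*d[0]+s*d[1],-s*d[0]+c*d[1]])).round(1))
# scraper: grip top face corners z=.118
g=[T(x,y) for x,y in((674,355),(705,345),(741,425),(710,437))]
G=atz('top',g,.118);print(G.round(4),G.mean(0));
hcs=[T(x,y) for x,y in((635,343),(697,321),(748,443),(690,463))]
Hh=atz('top',hcs,.068);print(Hh.round(4),Hh.mean(0))
print('side grip top',atz('side',[S(484,38),S(573,30)],.118).round(4))
print('side grip bottom',atz('side',[S(486,88),S(572,84)],.068).round(4))
print('side holder top front',atz('side',[S(458,97),S(598,85)],.068).round(4))
print('side holder bottom front',atz('side',[S(464,163),S(595,154)],0).round(4))
E
python3 fit.py
```

```text
hinge [0.56201056 0.06880255 1.56341386] yawdeg 89.5770158343126
[[ 1.5 -0.1]
 [ 0.1  0.7]
 [-0.7 -1.8]
 [ 0.7 -2.5]
 [ 0.5 -1.4]
 [ 0.8 -1.6]
 [-0.7 -0.9]
 [-0.8 -1.3]
 [-1.4 -0.6]
 [-1.2 -0.4]]
(225, 0, 20) [0.5636716  0.29379641 0.145     ]
(-30, 0, 10) [0.56178909 0.03880336 0.135     ]
a [0.5614 0.1867 0.143 ] tray [117.9   1.5]
a [0.5582 0.1781 0.145 ] tray [109.3   4.6]
a [0.5612 0.179  0.1374] tray [110.2   1.6]
b [0.5655 0.1295 0.143 ] tray [60.8 -3. ]
b [0.5636 0.1202 0.145 ] tray [51.4 -1.2]
b [0.5661 0.1207 0.137 ] tray [51.9 -3.7]
c [0.5395 0.0872 0.143 ] tray [18.3 22.6]
c [0.5365 0.0779 0.145 ] tray [ 8.9 25.6]
c [0.5393 0.0781 0.1372] tray [ 9.2 22.8]
[[ 0.5405 -0.2756  0.118 ]
 [ 0.5501 -0.304   0.118 ]
 [ 0.4777 -0.3363  0.118 ]
 [ 0.4664 -0.308   0.118 ]] [ 0.5086717  -0.30596715  0.118     ]
[[ 0.5558 -0.2509  0.068 ]
 [ 0.5774 -0.3094  0.068 ]
 [ 0.4633 -0.3567  0.068 ]
 [ 0.4439 -0.3021  0.068 ]] [ 0.51009487 -0.30478832  0.068     ]
side grip top [[ 0.5523 -0.2887  0.118 ]
 [ 0.4745 -0.3216  0.118 ]]
side grip bottom [[ 0.5494 -0.2879  0.068 ]
 [ 0.4716 -0.3115  0.068 ]]
side holder top front [[ 0.5717 -0.2647  0.068 ]
 [ 0.4475 -0.314   0.068 ]]
side holder bottom front [[ 0.565  -0.2629  0.    ]
 [ 0.4451 -0.3041  0.    ]]
```

Run:
```python
import cv2
for n,(x0,y0,w,h) in dict(top=(370,185,50,60),side=(275,130,60,55)).items():
    im=cv2.imread(f'pics/{n}0.png')[y0:y0+h,x0:x0+w]
    cv2.imwrite(f'pics/hold_{n}.png',cv2.resize(im,None,fx=10,fy=10,interpolation=cv2.INTER_CUBIC))
```

```text
(no output)
```

View pics/hold_top.png

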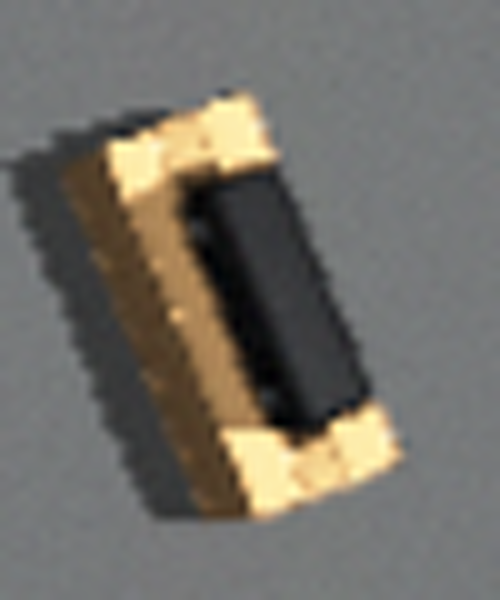

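View pics/hold_side.png

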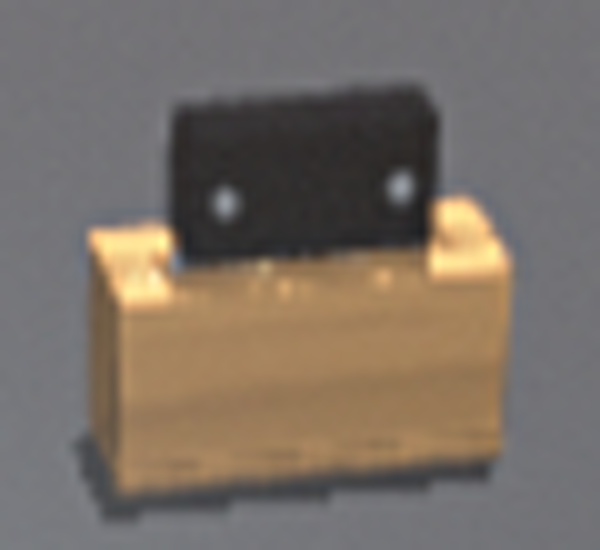

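```bash
sed -i 's#T=lambda.*#T=lambda x,y:np.array([(x+.5)/3.4-.5+190,(y+.5)/3.4-.5+100])#; s#S=lambda.*#S=lambda x,y:np.array([(x+.5)/3.4-.5+150,(y+.5)/3.4-.5+130])#' fit.py; python3 fit.py | grep -v grip
python3 - <<'E'
from h import *
def Q(a,b):return ((a+.5)/10-.5+370,(b+.5)/10-.5+185)
def V(a,b):return ((a+.5)/10-.5+275,(b+.5)/10-.5+130)
H=atz('top',[Q(107,145),Q(248,92),Q(405,450),Q(255,518)],.068);print(H.round(4),H.mean(0).round(4), np.linalg.norm(np.diff(H[:,:2],axis=0),axis=1))
print(np.degrees(np.arctan2(*(H[1]-H[2])[1::-1])),np.degrees(np.arctan2(*(H[0]-H[3])[1::-1])))
G=atz('top',[Q(212,185),Q(278,168),Q(372,392),Q(302,437)],.118);print(G.round(4),G.mean(0).round(4),np.linalg.norm(np.diff(G[:,:2],axis=0),axis=1))
F=atz('side',[V(122,302),V(508,270),V(90,235),V(470,200)],.068);print(F.round(4));
F=atz('side',[V(120,492),V(502,455)],0);print(F.round(4))
F=atz('side',[V(172,105),V(437,90)],.118);print(F.round(4))
# cup rim right extreme
print('cup', atz('top',[((437+.5)/3.4-.5+190,(335)/3.4+100)],.078), atz('top',[((380+.5)/3.4-.5+190,(262)/3.4+100),((380+.5)/3.4-.5+190,(404)/3.4+100)],.078))
E
```

```text
hinge [0.56293614 0.06885909 1.56393161] yawdeg 89.60668066753615
[[ 1.5  0.2]
 [ 0.   1. ]
 [-0.7 -1.5]
 [ 0.6 -2.2]
 [ 0.5 -1.1]
 [ 0.8 -1.2]
 [-0.3 -0.8]
 [-0.5 -1.2]
 [-1.1 -0.5]
 [-0.9 -0.4]]
(225, 0, 20) [0.56448069 0.29385378 0.145     ]
(-30, 0, 10) [0.5627302  0.03885979 0.135     ]
a [0.5625 0.1856 0.143 ] tray [116.7   1.2]
a [0.5593 0.1792 0.145 ] tray [110.4   4.4]
a [0.562 0.18  0.139] tray [111.1   1.7]
b [0.5666 0.1283 0.143 ] tray [59.4 -3.3]
b [0.5647 0.1213 0.145 ] tray [52.5 -1.4]
b [0.5668 0.1217 0.1386] tray [52.9 -3.5]
c [0.5407 0.0859 0.143 ] tray [16.9 22.4]
c [0.5375 0.0789 0.145 ] tray [ 9.9 25.5]
c [0.5401 0.0792 0.1388] tray [10.2 22.9]
[[ 0.5416 -0.2745  0.118 ]
 [ 0.5512 -0.3029  0.118 ]
 [ 0.4788 -0.3352  0.118 ]
 [ 0.4675 -0.3069  0.118 ]] [ 0.50974843 -0.30487994  0.118     ]
[[ 0.5569 -0.2498  0.068 ]
 [ 0.5786 -0.3083  0.068 ]
 [ 0.4644 -0.3556  0.068 ]
 [ 0.445  -0.301   0.068 ]] [ 0.51120618 -0.30366541  0.068     ]
 [ 0.4759 -0.3241  0.118 ]]
 [ 0.473  -0.3138  0.068 ]]
side holder top front [[ 0.5732 -0.2669  0.068 ]
 [ 0.4488 -0.3163  0.068 ]]
side holder bottom front [[ 0.5666 -0.265   0.    ]
 [ 0.4465 -0.3062  0.    ]]
[[ 0.5618 -0.2621  0.068 ]
 [ 0.5795 -0.3074  0.068 ]
 [ 0.4657 -0.3569  0.068 ]
 [ 0.4434 -0.3089  0.068 ]] [ 0.5126 -0.3088  0.068 ] [0.04863709 0.12413036 0.0529281 ]
23.504440096980552 21.56536136361902
[[ 0.5449 -0.2834  0.118 ]
 [ 0.5505 -0.3039  0.118 ]
 [ 0.4815 -0.3326  0.118 ]
 [ 0.4673 -0.3109  0.118 ]] [ 0.511  -0.3077  0.118 ] [0.02126614 0.07471547 0.0259767 ]
[[ 0.5639 -0.2577  0.068 ]
 [ 0.448  -0.3028  0.068 ]
 [ 0.5823 -0.3021  0.068 ]
 [ 0.4654 -0.3509  0.068 ]]
[[ 0.5638 -0.2578  0.    ]
 [ 0.4461 -0.3056  0.    ]]
[[ 0.5555 -0.2966  0.118 ]
 [ 0.4756 -0.3235  0.118 ]]
cup [[ 0.55945983 -0.06242997  0.078     ]] [[ 0.62729114 -0.0085445   0.078     ]
 [ 0.49420369 -0.00983449  0.078     ]]
```

```bash
python3 -m inch '[[42,-40,-5,-0.185],[84,-80,-10,-0.37],[126,-120,-20,-0.555],[168,-160,-20,-0.74],[211,-201,-20,-0.925],[253,-241,-20,-1.11],[295,-281,-20,-1.295],[337,-321,-20,-1.48],[379,-361,-20,-1.665],[421,-401,-20,-1.85],[463,-441,-20,-2.035],[505,-481,-20,-2.22]]' -0.05 40; python3 -c "
from h import *
s=env.get_state();print(s['t'],s['ee_pos'],s['eef_rot'],s['q'],s['contact_force'],s['grip_width'])"
```

```text
t: 2.4
ee_pos: [0.4891, 0.1376, 0.2515]
eef_rot: [3.141, 0.001, 2.584]
contact_force: [0.9, -1.2, 0.7]
grip_width: 0.0407
2.4 [0.48909694 0.13761637 0.25153624] [3.14125839e+00 9.99453009e-04 2.58435725e+00] [ 1.42466502e-01  8.95978113e-03  9.96665795e-02  1.66052325e+00
 -3.87916149e-04  6.99701549e-01] [ 0.85083749 -1.16780094  0.73919724] 0.040694839436887044
```

```bash
python3 -m inch '[[7,58,0,-0.185],[14,116,0,-0.37],[20,174,0,-0.556],[20,174,20,-0.556],[20,174,40,-0.556],[20,174,40,-0.556]]' ; python3 -c "
from h import *
for n in('side','top'):
    im=env.snapshot(n); x0,y0=(170,100) if n=='side' else (160,130); cv2.imwrite(f'pics/bar1_{n}.png',cv2.resize(im[y0:y0+150,x0:x0+200],None,fx=4,fy=4,interpolation=cv2.INTER_CUBIC))
s=env.get_state();print(s['t'],s['ee_pos'],s['eef_rot'],s['q'],s['contact_force'])
print(proj('side',s['ee_pos']),proj('top',s['ee_pos']))"
```

```text
t: 3.15
ee_pos: [0.5633, 0.2932, 0.2086]
eef_rot: [-3.14, -0.005, 3.134]
contact_force: [-0.7, 0.1, 0.0]
grip_width: 0.0405
3.25 [0.56444006 0.29325964 0.21169067] [-3.14159245e+00 -4.21781357e-05  3.13360397e+00] [3.73793126e-01 3.43407913e-01 3.99794968e-01 1.62722260e+00
 1.55255434e-05 3.81781811e-01] [-0.48432174  0.45470941  0.69463313]
[[234.95655625 222.967209  ]] [[200.28847933 190.49592198]]
```

View pics/bar1_side.png

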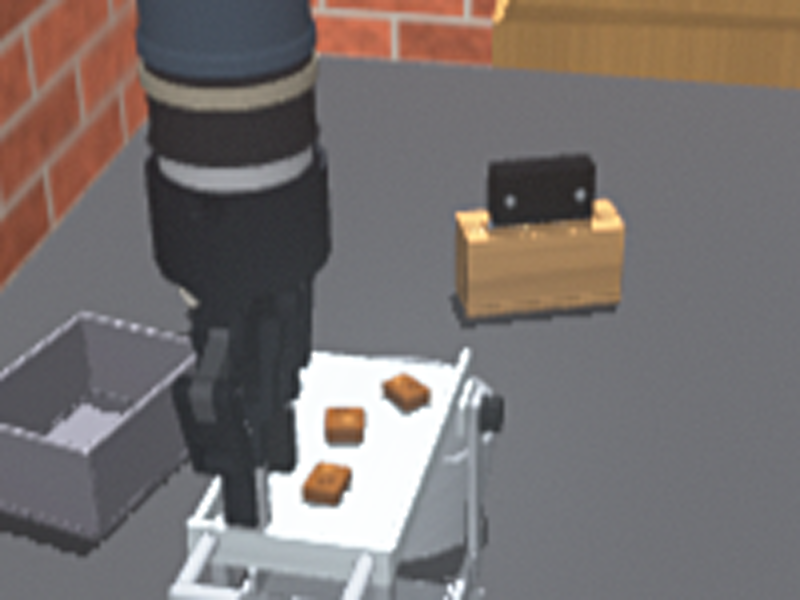

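View pics/bar1_top.png

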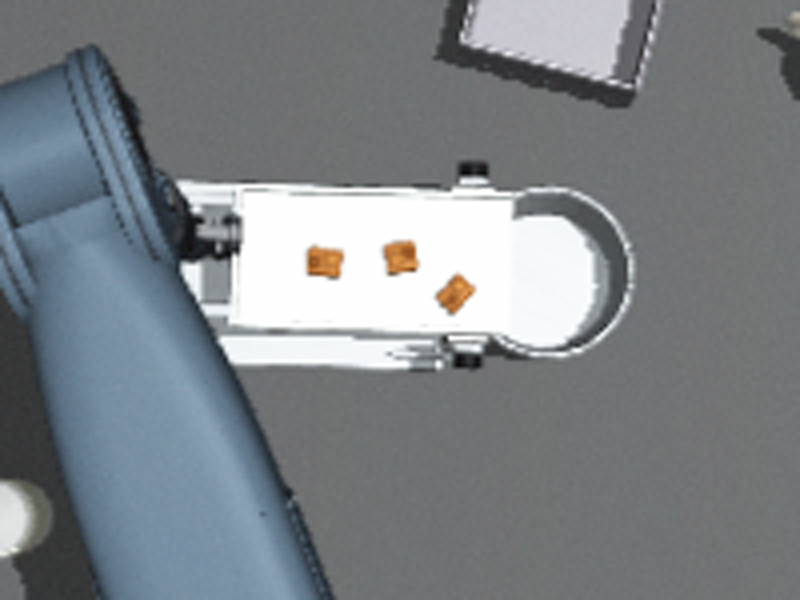

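```bash
python3 -m inch '[[0,0,30,0],[0,0,60,0],[0,0,75,0],[0,0,86,0],[0,0,86,0]]' ; python3 -c "
from h import *
im=env.snapshot('side'); x0,y0=(170,100); cv2.imwrite('pics/bar2.png',cv2.resize(im[y0+50:y0+200,x0:x0+200],None,fx=4,fy=4,interpolation=cv2.INTER_CUBIC))"
```

```text
t: 3.88
ee_pos: [0.5644, 0.2933, 0.1253]
eef_rot: [-3.142, -0.0, 3.134]
contact_force: [0.3, -0.0, 0.0]
grip_width: 0.0406
```

View pics/bar2.png

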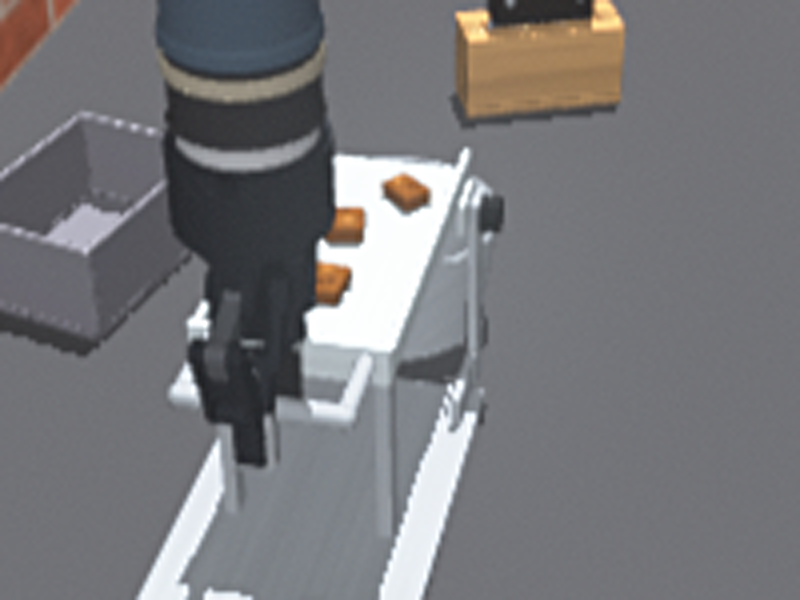

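```bash
python3 -m inch '[[0,0,0,0],[0,0,0,0],[0,0,0,0],[0,0,0,0]]' -1 50
```

```text
t: 4.42
ee_pos: [0.5652, 0.2939, 0.1267]
eef_rot: [3.14, 0.002, 3.134]
contact_force: [-0.6, 0.6, 3.7]
grip_width: 0.0102
```

```bash
python3 -m inch '[[0,-1.9,-15.6,0],[0,-5,-31.1,0],[0,-9.1,-46.3,0],[0,-14.2,-61.2,0],[0,-20.4,-75.7,0],[0,-27.6,-89.8,0],[0,-32,-97,0],[0,-35.7,-103.3,0],[0,-35.7,-103.3,0]]'
```

```text
t: 5.55
ee_pos: [0.5646, 0.2613, 0.2275]
eef_rot: [3.134, -0.001, 3.135]
contact_force: [2.8, 8.3, -3.3]
grip_width: 0.0104
```

```bash
python3 -m inch '[[0,-1,-3,0],[0,-1,-6,0],[0,-1.5,-8,0],[0,-1.5,-8,0]]'
```

```text
t: 6.05
ee_pos: [0.5645, 0.258, 0.2329]
eef_rot: [3.139, -0.003, 3.134]
contact_force: [4.4, 4.2, -7.7]
grip_width: 0.0101
```

```bash
python3 -m inch '[[0,-1,-2,0],[0,-2,-4,0],[0,-2,-4,0],[0,-2,-4,0]]'; python3 -m inch '[[0,0,-2,0],[0,-1,-4,0],[0,-1,-4,0],[0,-1,-4,0]]'
```

```text
t: 6.55
ee_pos: [0.5644, 0.2554, 0.2369]
eef_rot: [3.14, -0.003, 3.134]
contact_force: [4.0, 4.7, -7.8]
grip_width: 0.0103
t: 7.05
ee_pos: [0.5643, 0.2541, 0.2389]
eef_rot: [3.141, -0.006, 3.134]
contact_force: [4.7, 4.2, -13.4]
grip_width: 0.01
```

```bash
python3 -m inch '[[0,-1,-2,0],[0,-2,-4,0],[0,-2,-4,0],[0,-2,-4,0]]';  python3 -c "
from h import *
for n in('side','top'):
    im=env.snapshot(n); x0,y0=(170,100) if n=='side' else (160,130); cv2.imwrite(f'pics/up_{n}.png',cv2.resize(im[y0:y0+150,x0:x0+200],None,fx=4,fy=4,interpolation=cv2.INTER_CUBIC))
"
```

```text
t: 7.55
ee_pos: [0.5642, 0.2541, 0.239]
eef_rot: [3.138, -0.009, 3.135]
contact_force: [8.7, 9.5, -24.2]
grip_width: 0.01
```

View pics/up_side.png

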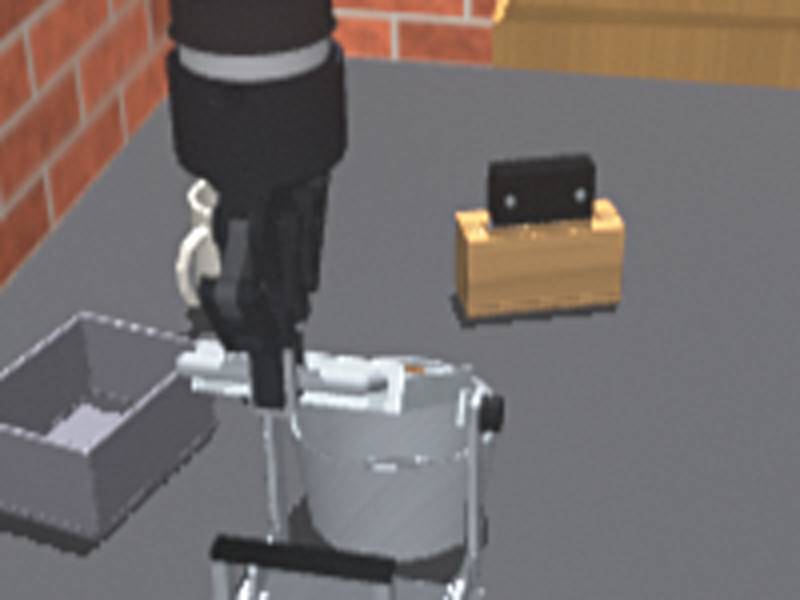

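```bash
python3 -m inch '[[0,1,4,0],[0,2,8,0],[0,2,8,0]]'; python3 -m inch '[[0,0,0,0],[0,0,0,0],[0,0,0,0]]' -0.1; python3 -c "
from h import *
im=env.snapshot('side'); x0,y0=(170,100); cv2.imwrite('pics/rel.png',cv2.resize(im[y0+20:y0+170,x0:x0+200],None,fx=4,fy=4,interpolation=cv2.INTER_CUBIC))
s=env.get_state();print(s['t'],s['ee_pos'],s['contact_force'],s['grip_width'],s['q'])"
```

```text
t: 8.02
ee_pos: [0.5644, 0.2542, 0.2388]
eef_rot: [3.14, -0.001, 3.134]
contact_force: [3.5, 4.2, -7.2]
grip_width: 0.0099
t: 8.4
ee_pos: [0.5642, 0.2528, 0.2415]
eef_rot: [-3.141, 0.001, 3.134]
contact_force: [0.1, -0.3, -0.3]
grip_width: 0.0386
8.45 [0.56417844 0.25289641 0.24140457] [-0.03665379  0.34553335  0.02732323] 0.03864808156892039 [ 3.13182375e-01  3.02436096e-01  4.08117954e-01  1.67579993e+00
 -3.85265962e-04  3.21199302e-01]
```

View pics/rel.png

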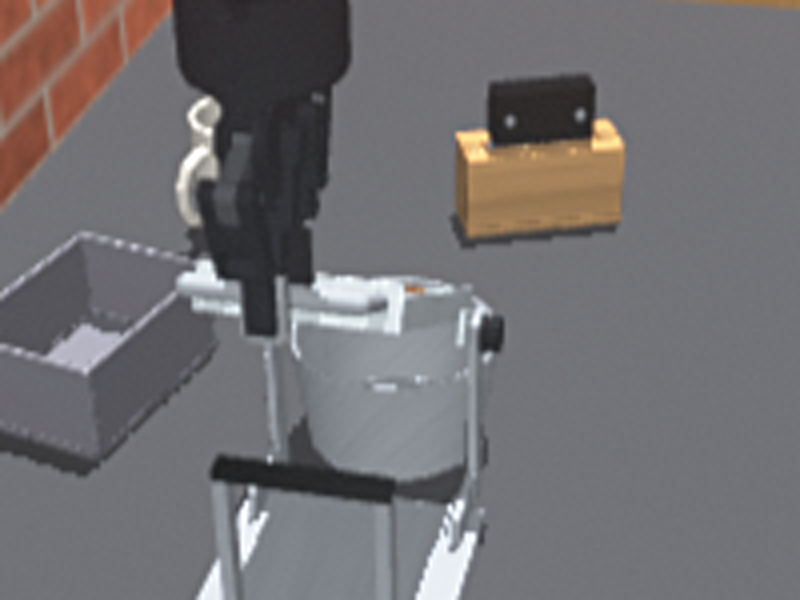

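```bash
python3 -m inch '[[0,0,-40,0],[0,0,-75,0],[5,-56,-75,-0.04],[10,-112,-75,-0.08],[15,-168,-75,-0.12],[20,-224,-75,-0.16],[24,-280,-75,-0.2],[28,-336,-75,-0.24],[33,-392,-75,-0.28],[38,-448,-60,-0.32],[43,-504,-20,-0.36],[47,-560,20,-0.4]]'; python3 -m inch '[[0,0,30,0],[0,0,45,0],[0,0,45,0]]' 0.4;python3 -c "
from h import *
for n in('side','top'):
    im=env.snapshot(n); x0,y0=(250,80) if n=='side' else (330,150); cv2.imwrite(f'pics/scr_{n}.png',cv2.resize(im[y0:y0+100,x0:x0+120],None,fx=6,fy=6,interpolation=cv2.INTER_CUBIC))
    if n=='top': cv2.imwrite('pics/topfull.png',cv2.resize(im[120:270,180:380],None,fx=4,fy=4,interpolation=cv2.INTER_CUBIC))
s=env.get_state();print(s['t'],s['ee_pos'],s['eef_rot'],s['contact_force'],s['grip_width'],s['q'])"
```

```text
t: 9.95
ee_pos: [0.5134, -0.298, 0.2282]
eef_rot: [-3.14, 0.001, -2.748]
contact_force: [0.7, -0.8, -0.4]
grip_width: 0.0383
t: 10.32
ee_pos: [0.5132, -0.2951, 0.1824]
eef_rot: [3.14, -0.001, -2.749]
contact_force: [-0.4, -0.2, -0.1]
grip_width: 0.0597
10.425 [ 0.51443336 -0.29562362  0.18484544] [-3.13948417e+00  1.22937820e-03 -2.74820996e+00] [0.09450232 0.36773672 0.89588511] 0.059661063057289965 [-6.34552819e-01  2.18582097e-01  1.94943716e-01  1.54471751e+00
 -3.65810568e-05 -1.02793426e+00]
```

View pics/scr_side.png

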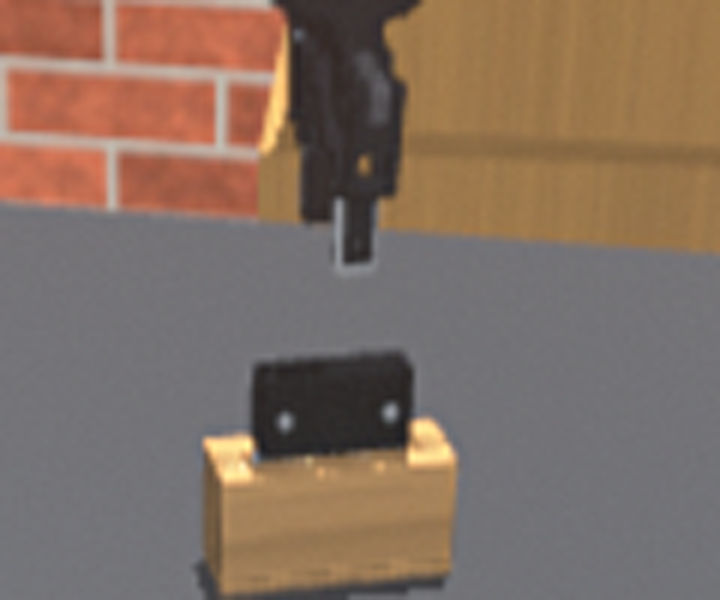

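View pics/scr_top.png

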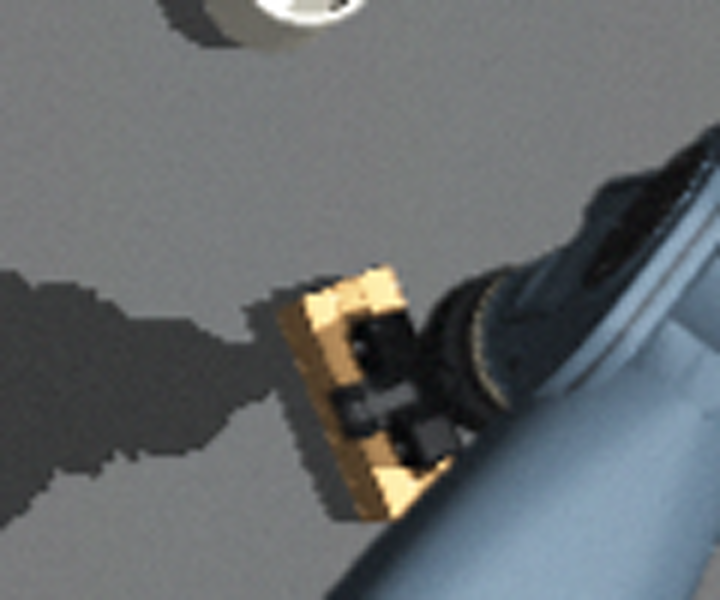

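View pics/topfull.png

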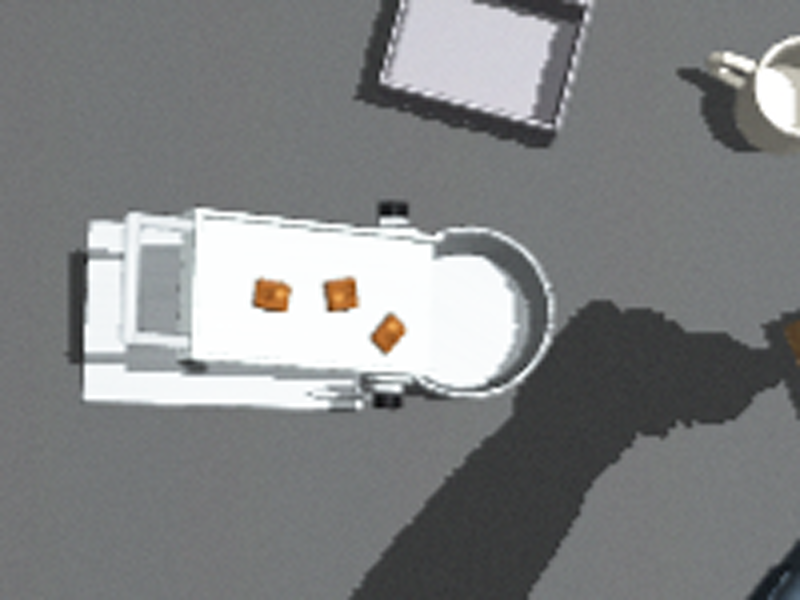

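```bash
python3 -m inch '[[5.5,-9.5,0,0],[5.5,-9.5,25,0],[5.5,-9.5,25,0]]';python3 -c "
from h import *
for n in('side','top'):
    im=env.snapshot(n); x0,y0=(250,80) if n=='side' else (330,150); cv2.imwrite(f'pics/scr2_{n}.png',cv2.resize(im[y0:y0+100,x0:x0+120],None,fx=6,fy=6,interpolation=cv2.INTER_CUBIC))
s=env.get_state();print(s['t'],s['ee_pos'],s['eef_rot'])
p=np.array(s['ee_pos'])
y=s['eef_rot'][2];t=np.array([np.sin(y),-np.cos(y),0])
for k in(-.03,.03):print((proj('top',p+k*t)-[330,150])*6,(proj('side',p+k*t)-[250,80])*6)"
```

```text
t: 10.8
ee_pos: [0.5115, -0.3066, 0.1571]
eef_rot: [3.14, -0.001, -2.749]
contact_force: [-0.4, 0.2, -0.6]
grip_width: 0.0595
10.9 [ 0.51242323 -0.30714087  0.15901472] [-3.14077367e+00  3.01517507e-04 -2.74930812e+00]
[[486.81344926 354.30894696]] [[323.88818687 262.403923  ]]
[[376.87127904 398.28918523]] [[353.11728783 307.6498671 ]]
```

View pics/scr2_side.png

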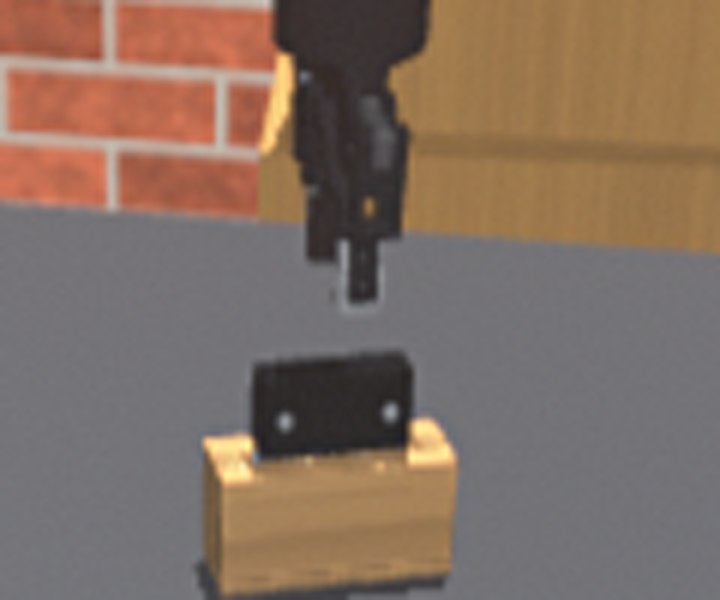

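View pics/scr2_top.png

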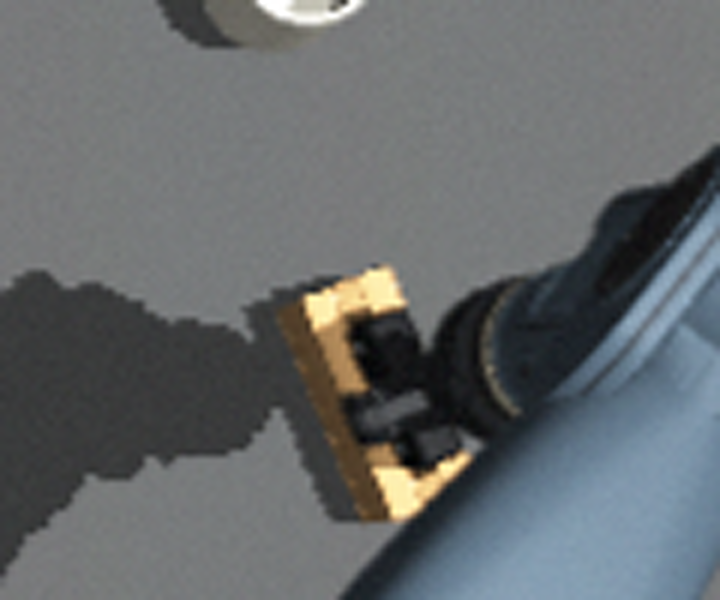

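```bash
python3 -m inch '[[0,0,30,0],[0,0,60,0],[0,0,75,0],[0,0,83,0],[0,0,83,0]]'; python3 -m inch '[[0,0,0,0],[0,0,0,0],[0,0,0,0],[0,0,0,0],[0,0,0,0]]' -1 100; python3 -c "
from h import *
s=env.get_state();print(s['t'],s['ee_pos'],s['eef_rot'],s['q'])"
```

```text
t: 11.52
ee_pos: [0.5124, -0.3069, 0.0755]
eef_rot: [-3.141, 0.0, -2.749]
contact_force: [0.8, -0.2, -0.3]
grip_width: 0.0599
t: 12.15
ee_pos: [0.5131, -0.3075, 0.0767]
eef_rot: [-3.139, 0.002, -2.749]
contact_force: [0.3, -0.3, 5.3]
grip_width: 0.0253
12.15 [ 0.51313609 -0.30752622  0.07671927] [-3.13893183e+00  1.50527133e-03 -2.74938938e+00] [-6.51954894e-01  2.54173125e-01  2.14812661e-02  1.33504759e+00
 -3.61042332e-05 -1.04415622e+00]
```

```bash
python3 -m inch '[[0,0,-10,0],[0,0,-30,0],[0,0,-60,0],[0,0,-100,0],[0,0,-100,0]]'; python3 -c "
from h import *
im=env.snapshot('side'); x0,y0=(250,60); cv2.imwrite('pics/lift.png',cv2.resize(im[y0:y0+120,x0:x0+120],None,fx=5,fy=5,interpolation=cv2.INTER_CUBIC))
s=env.get_state();print(s['t'],s['ee_pos'],s['eef_rot'],s['grip_width'])"
```

```text
t: 12.78
ee_pos: [0.5138, -0.308, 0.1791]
eef_rot: [-3.136, 0.003, -2.749]
contact_force: [0.5, -0.5, -1.2]
grip_width: 0.0255
12.825 [ 0.51288149 -0.30726396  0.17659764] [-3.13930147e+00  1.40676660e-03 -2.74940375e+00] 0.025195231574489038
```

View pics/lift.png

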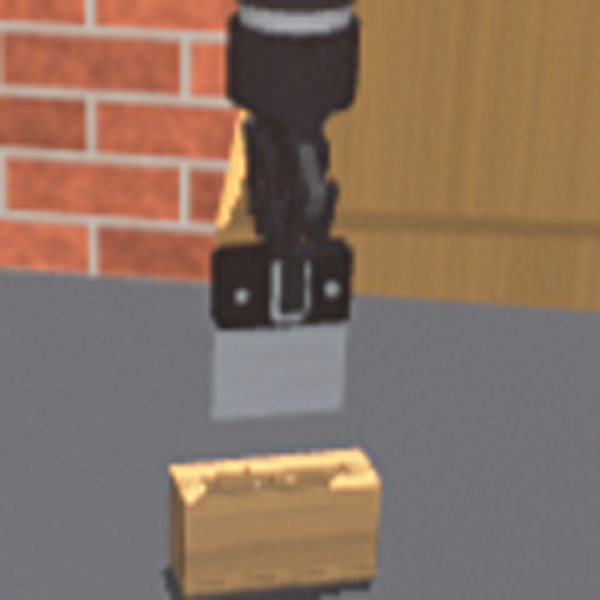

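```bash
python3 -m inch '[[0,0,-60,0],[0,0,-120,0],[-15,28,-173,0.025],[-41,77,-173,0.07],[-67,126,-173,0.115],[-93,175,-173,0.16],[-119,224,-173,0.205],[-145,273,-173,0.25],[-171,322,-173,0.295],[-196,370,-173,0.34],[-214,404,-173,0.37],[-230.5,434,-173,0.399]]'; python3 -m inch '[[0,0,0,0],[0,0,0,0],[0,0,0,0]]'; python3 -c "
from h import *
for n in('side','top'):
    im=env.snapshot(n); x0,y0=(170,70) if n=='side' else (180,120); cv2.imwrite(f'pics/ov_{n}.png',cv2.resize(im[y0:y0+150,x0:x0+200],None,fx=4,fy=4,interpolation=cv2.INTER_CUBIC))
s=env.get_state();print(s['t'],s['ee_pos'],s['eef_rot'],s['grip_width'],s['contact_force'])"
```

```text
t: 14.32
ee_pos: [0.5586, 0.184, 0.3454]
eef_rot: [-3.141, -0.005, 3.135]
contact_force: [0.6, 0.4, -0.8]
grip_width: 0.0252
t: 14.7
ee_pos: [0.5592, 0.1812, 0.3476]
eef_rot: [-3.141, -0.001, 3.133]
contact_force: [1.3, 0.3, -1.2]
grip_width: 0.0246
14.8 [0.55934477 0.18128022 0.3481321 ] [-3.14140316e+00 -1.52352329e-04  3.13326662e+00] 0.024898024934394764 [-0.19099252  0.54959401 -0.61668862]
```

View pics/ov_side.png

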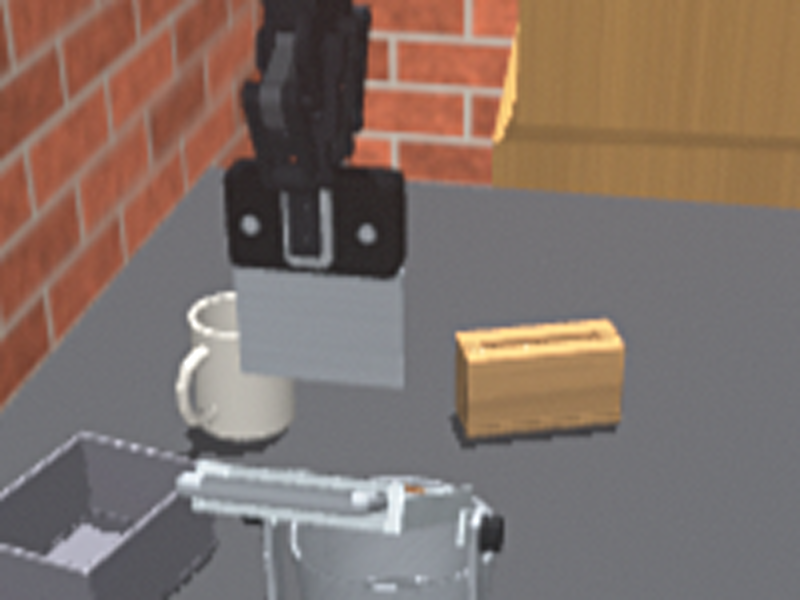

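View pics/ov_top.png

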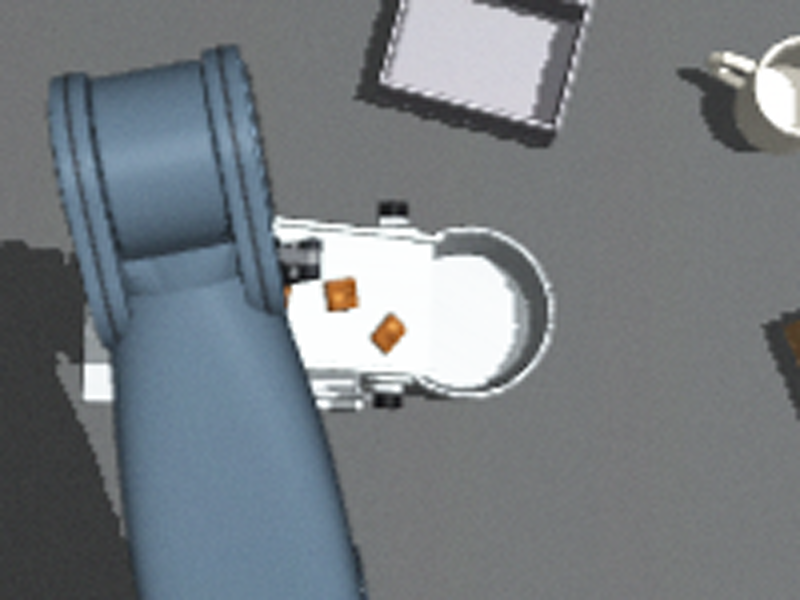

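Run:
```python
from h import *
S=lambda x,y:np.array([(x+.5)/4-.5+170,(y+.5)/4-.5+70])
for z in(.2795,): print((proj('side',[[.559+.042,.181,z],[.559-.042,.181,z]])-[170,70])*4)
print(atz('side',[S(242,375),S(404,388)],.2795))
# raised tray: bar ends, end wall top corners predicted
p=(.5629,.0688,np.radians(89.6));c,s=np.cos(.52),np.sin(.52)
def W(l):
    x,y,z=np.array(l)/1000; X=x*c-z*s; Z=x*s+z*c; a=p[2]
    return [p[0]+np.cos(a)*X-np.sin(a)*y,p[1]+np.sin(a)*X+np.cos(a)*y,.125+Z]
P=[W(l) for l in((225,-42,20),(225,42,20),(178,-52,30),(178,52,30),(-30,-52,25),(-30,52,25),(52.9,-3.5,22),(10.2,23,22))]
print((proj('side',P)-[170,70])*4); print((proj('top',P)-[180,120])*4)
```

```text
[[243.77463461 367.0014345 ]
 [406.93703015 381.94507809]]
[[0.60060116 0.1880972  0.2795    ]
 [0.518158   0.18610579 0.2795    ]]
[[193.25554431 482.60861203]
 [364.29627939 501.04782615]
 [205.27831454 459.47079139]
 [406.2807429  480.62127199]
 [306.55444973 466.89059033]
 [469.84086726 484.01716287]
 [351.93689327 481.53688539]
 [411.07952161 485.08123101]]
[[130.52715288 217.26979322]
 [126.82277208 335.77972052]
 [197.3725086  207.81166875]
 [193.22710834 353.01431688]
 [440.01167942 234.03182541]
 [437.49313489 369.05621614]
 [342.78541082 289.18346771]
 [391.11453469 328.16732295]]
```

```bash
python3 -m inch '[[1.5,0,30,0],[1.5,0,55,0],[1.5,0,68,0],[1.5,0,70,0],[1.5,0,70,0]]'; python3 -m inch '[[0,0,1,0],[0,0,2,0],[0,0,2,0]]'; python3 -c "
from h import *
s=env.get_state();print(s['t'],s['ee_pos'],s['eef_rot'],s['grip_width'],s['contact_force'])"
```

```text
t: 15.42
ee_pos: [0.5582, 0.1822, 0.2791]
eef_rot: [3.141, 0.001, 3.134]
contact_force: [-0.4, -0.5, -1.4]
grip_width: 0.0248
t: 15.8
ee_pos: [0.558, 0.1824, 0.2763]
eef_rot: [3.142, 0.0, 3.135]
contact_force: [0.1, 0.1, -2.1]
grip_width: 0.0251
15.8 [0.55796606 0.1824084  0.27633823] [3.14152483e+00 4.15038969e-04 3.13482417e+00] 0.025064921750651614 [ 0.06405177  0.09375217 -2.11700304]
```

```bash
python3 -m inch '[[0,0,1,0],[0,0,2,0],[0,0,2,0]]';python3 -m inch '[[0,0,1,0],[0,0,1,0]]';python3 -m inch '[[0,0,1,0],[0,0,1,0]]'
```

```text
t: 16.18
ee_pos: [0.5577, 0.1824, 0.2739]
eef_rot: [-3.142, -0.0, 3.135]
contact_force: [-0.4, 0.3, -1.7]
grip_width: 0.0249
t: 16.42
ee_pos: [0.5578, 0.1824, 0.273]
eef_rot: [-3.142, -0.0, 3.135]
contact_force: [-0.4, 0.9, 0.1]
grip_width: 0.0252
t: 16.68
ee_pos: [0.5578, 0.1824, 0.272]
eef_rot: [-3.142, -0.0, 3.135]
contact_force: [0.5, -0.4, -1.4]
grip_width: 0.0247
```

```bash
python3 -m inch '[[0,0,1,0],[0,0,1,0]]';python3 -m inch '[[0,0,1,0],[0,0,1,0]]';python3 -c "
from h import *
im=env.snapshot('side'); x0,y0=(200,110); cv2.imwrite('pics/dn.png',cv2.resize(im[y0:y0+120,x0:x0+120],None,fx=5,fy=5,interpolation=cv2.INTER_CUBIC))"
```

```text
t: 16.92
ee_pos: [0.5579, 0.1824, 0.2715]
eef_rot: [3.141, 0.001, 3.135]
contact_force: [-0.5, -1.3, 0.4]
grip_width: 0.0252
t: 17.18
ee_pos: [0.5579, 0.1824, 0.2712]
eef_rot: [3.141, 0.001, 3.135]
contact_force: [-1.7, -0.6, 3.5]
grip_width: 0.0252
```

View pics/dn.png

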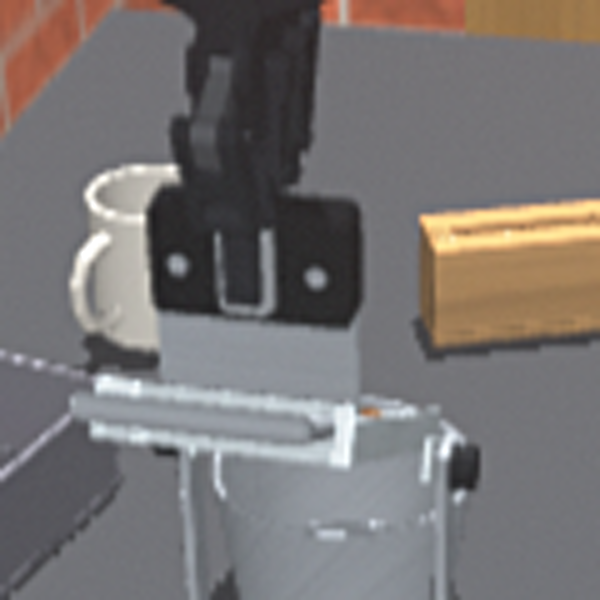

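```bash
python3 -m inch '[[0,0,-2,0],[0,-6,1.4,0],[0,-12,4.9,0],[0,-18,8.3,0],[0,-24,11.7,0],[0,-30,15.2,0],[0,-36,18.6,0],[0,-42,22,0],[0,-48,25.5,0],[0,-54,28.9,0],[0,-60,32.4,0],[0,-60,32.4,0]]';python3 -c "
from h import *
for n in('side','top'):
    im=env.snapshot(n); x0,y0=(170,90) if n=='side' else (180,120); cv2.imwrite(f'pics/sw_{n}.png',cv2.resize(im[y0:y0+150,x0:x0+200],None,fx=4,fy=4,interpolation=cv2.INTER_CUBIC))
s=env.get_state();print(s['t'],s['ee_pos'],s['eef_rot'],s['grip_width'],s['contact_force'])"
```

```text
t: 18.73
ee_pos: [0.5572, 0.1218, 0.2373]
eef_rot: [-3.141, -0.001, 3.134]
contact_force: [0.5, 0.1, -2.3]
grip_width: 0.0249
18.825 [0.55741144 0.12237588 0.23773357] [ 3.14140569e+00 -5.15628223e-06  3.13470297e+00] 0.024831188260863928 [ 0.49340755  0.71932219 -0.88615557]
```

View pics/sw_side.png

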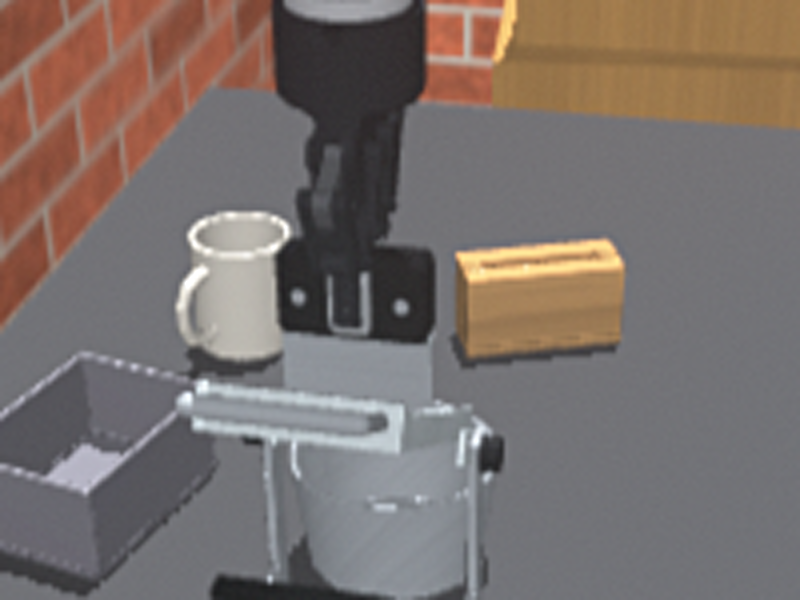

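View pics/sw_top.png

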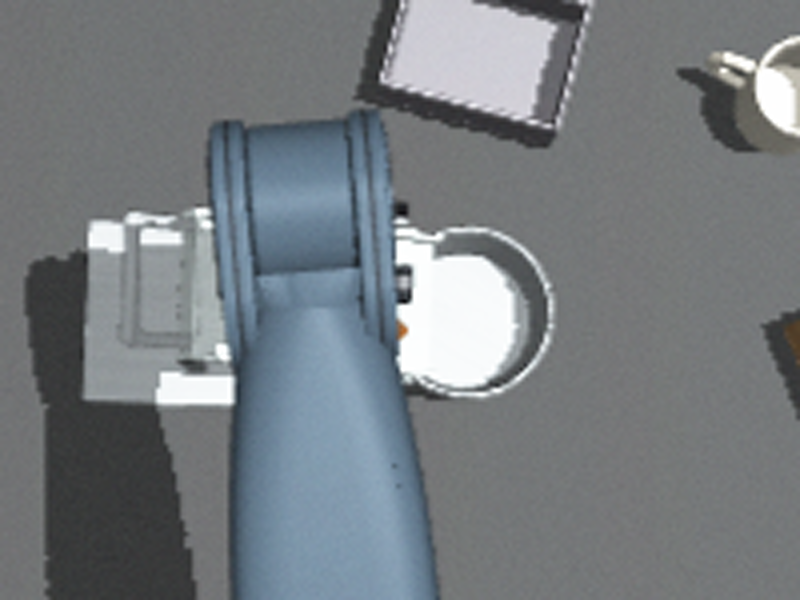

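```bash
python3 -m inch '[[0,-6,3.5,0],[0,-12,7,0],[0,-18,10.4,0],[0,-24,13.8,0],[0,-30,17.3,0],[0,-36,20.7,0],[0,-42,24.1,0],[0,-48,27.6,0],[0,-54,31,0],[0,-60,34.5,0],[0,-66,37.9,0],[0,-66,37.9,0]]';python3 -c "
from h import *
for n in('side','top'):
    im=env.snapshot(n); x0,y0=(170,90) if n=='side' else (180,120); cv2.imwrite(f'pics/sx_{n}.png',cv2.resize(im[y0:y0+150,x0:x0+200],None,fx=4,fy=4,interpolation=cv2.INTER_CUBIC))
s=env.get_state();print(s['t'],s['ee_pos'],s['eef_rot'],s['grip_width'],s['contact_force'])"
```

```text
t: 20.32
ee_pos: [0.5565, 0.0557, 0.199]
eef_rot: [-3.141, -0.002, 3.134]
contact_force: [0.3, -0.2, -1.0]
grip_width: 0.0249
20.425 [0.55671888 0.05622615 0.19942213] [-3.14153101e+00 -8.71033653e-04  3.13459481e+00] 0.025117773911993622 [ 0.02111516  0.40185652 -1.63859798]
```

View pics/sx_top.png

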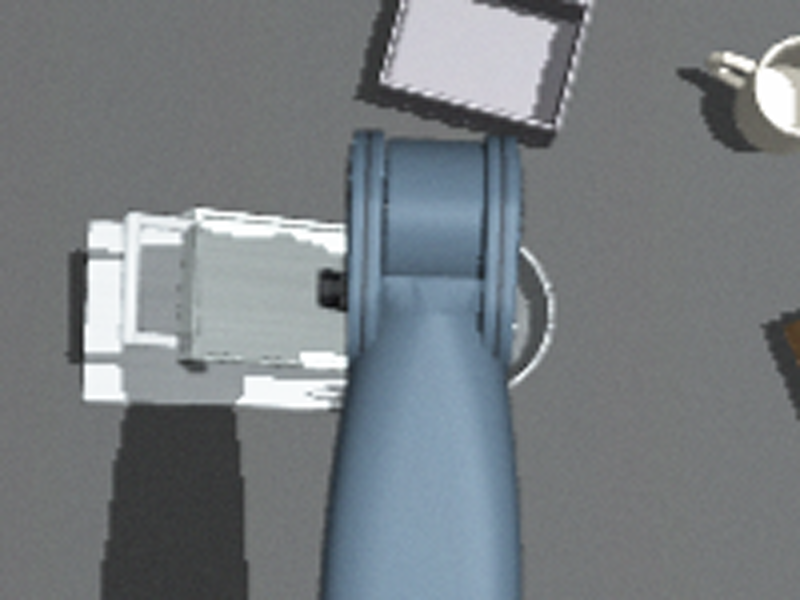

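```bash
python3 -m inch '[[0,-5,2.6,0],[0,-10,5.4,0],[0,-15,8.3,0],[0,-20,11.2,0],[0,-24,13.5,0],[0,-28,15.5,0],[0,-28,15.5,0],[0,-28,15.5,0]]';python3 -c "
from h import *
s=env.get_state();print(s['t'],s['ee_pos'],s['eef_rot'],s['grip_width'],s['contact_force'])"; python3 -m inch '[[0,20,-20,0],[0,20,-70,0],[0,20,-130,0],[0,-60,-150,0],[0,-120,-150,0],[0,-180,-150,0],[0,-180,-150,0]]'; python3 -c "
from h import *
for n in('side','top'):
    im=env.snapshot(n); x0,y0=(170,90) if n=='side' else (180,120); cv2.imwrite(f'pics/cl_{n}.png',cv2.resize(im[y0:y0+150,x0:x0+200],None,fx=4,fy=4,interpolation=cv2.INTER_CUBIC))
s=env.get_state();print(s['t'],s['ee_pos'],s['eef_rot'],s['grip_width'],s['contact_force'])"
```

```text
t: 21.42
ee_pos: [0.5568, 0.0284, 0.1844]
eef_rot: [3.141, 0.0, 3.135]
contact_force: [-0.5, 0.5, -2.3]
grip_width: 0.0253
21.425 [0.55682974 0.02843319 0.18439522] [3.14144609e+00 1.39222318e-04 3.13482286e+00] 0.025264087857182753 [-0.51649288  0.50300091 -2.27591383]
t: 22.3
ee_pos: [0.5553, -0.1553, 0.3339]
eef_rot: [-3.141, -0.0, 3.13]
contact_force: [0.5, 0.5, -1.2]
grip_width: 0.0249
22.4 [ 0.55548305 -0.15306164  0.33399242] [ 3.14119905e+00 -3.26139989e-04  3.13196939e+00] 0.02484895641673241 [-0.18453517  0.1175079  -1.45702136]
```

View pics/cl_top.png

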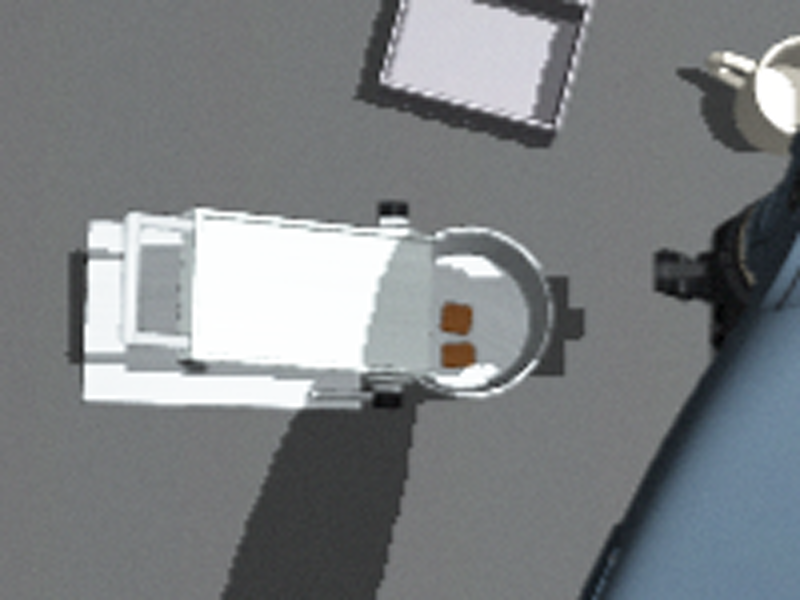

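View pics/cl_side.png

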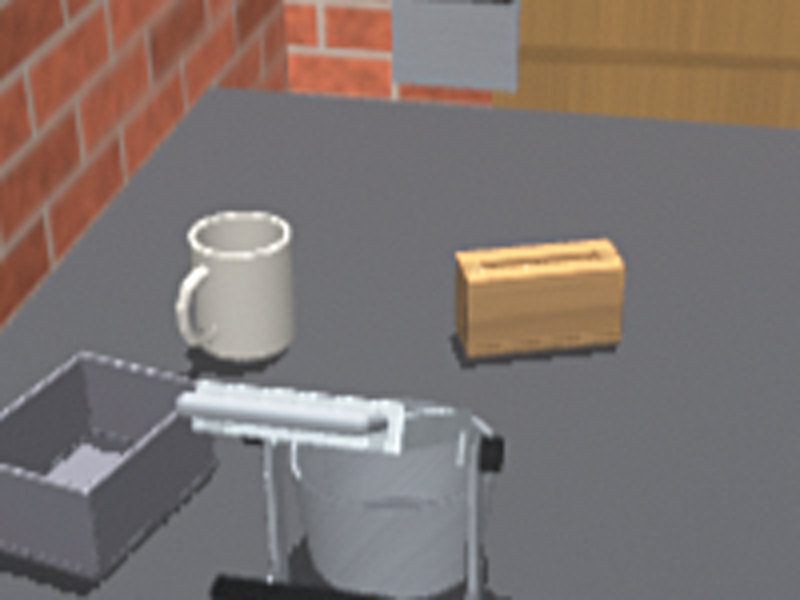

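```bash
python3 -c "
from h import *
im=env.snapshot('top'); cv2.imwrite('pics/cup.png',cv2.resize(im[170:225,270:330],None,fx=10,fy=10,interpolation=cv2.INTER_CUBIC))
for l in('crust0',):
  for n in('top','side'):
    if n=='side': im=env.snapshot('side'); cv2.imwrite('pics/full_side.png',im)
    for d in env.outline_of(l,n): print(n,d['conf'],d['at'],d['mask'].sum())
"
```

```text
top 0.42 [293.6, 197.1] 51
top 0.34 [253.2, 191.1] 2655
side 0.29 [250.5, 193.8] 826
```

View pics/cup.png

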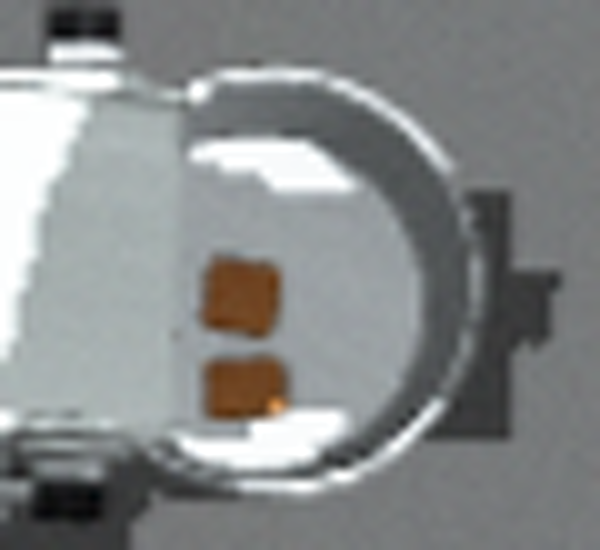

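View pics/full_side.png

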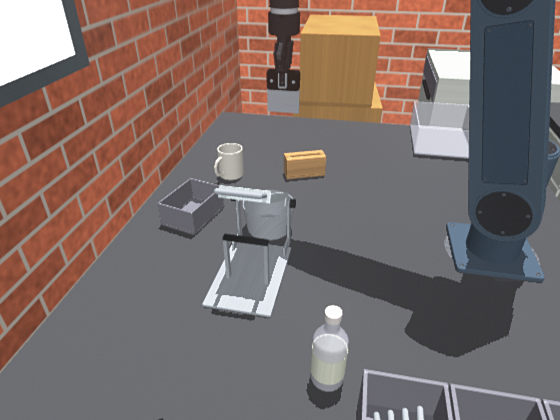

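```bash
python3 -c "
from h import *
for n in('top','side'):
  im=env.snapshot(n); h=cv2.cvtColor(im,cv2.COLOR_BGR2HSV)
  m=((h[...,0]<18)&(h[...,1]>110)&(h[...,2]>50)).astype(np.uint8)
  k,l,st,c=cv2.connectedComponentsWithStats(m)
  for i in range(1,k):
    if st[i,4]>4 and c[i][1]>125: print(n,st[i],c[i].round(1), atz(n,c[i],.016).round(4)[0])
im=cv2.imread('pics/top0.png');h=cv2.cvtColor(im,cv2.COLOR_BGR2HSV);m=((h[...,0]<18)&(h[...,1]>110)&(h[...,2]>50)).astype(np.uint8)
k,l,st,c=cv2.connectedComponentsWithStats(m);print(st)
"
```

```text
top [ 536  167   24  114 2258] [548.4 223.4] [ 0.4946 -0.8299  0.016 ]
top [291 196   7   7  42] [293.8 199.2] [0.562  0.0119 0.016 ]
top [291 206   7   6  41] [293.9 208.4] [0.5316 0.0111 0.016 ]
side [  22  101   62   59 1649] [ 52.6 129.6] [ 1.5261 -0.4372  0.016 ]
side [153 110  25  35 399] [164.6 126.9] [ 1.1057 -0.5452  0.016 ]
side [  64  114   48   52 1067] [ 87.3 139.3] [ 1.3409 -0.3798  0.016 ]
side [169 118  21  32 289] [179.1 133.4] [ 1.0252 -0.4962  0.016 ]
side [ 95 124  40  47 772] [114.6 146.6] [ 1.209 -0.342  0.016]
side [183 125  18  30 229] [191.  139.1] [ 0.9614 -0.4552  0.016 ]
side [121 132  32  43 578] [136.8 152.8] [ 1.1064 -0.31    0.016 ]
side [  0 136  27  45 781] [ 10.8 157.1] [ 1.5182 -0.1964  0.016 ]
side [142 139  27  39 426] [155.1 158. ] [ 1.026  -0.2848  0.016 ]
side [160 145  22  35 314] [170.4 162.2] [ 0.9621 -0.2657  0.016 ]
side [   0  147   67   68 1818] [ 31.6 180.1] [ 1.3407 -0.0686  0.016 ]
side [284 153  42  25 714] [305.2 166.5] [ 0.5132 -0.3217  0.016 ]
side [295 152   5   1   5] [297. 152.] [ 0.5568 -0.4235  0.016 ]
side [290 152  35   6 
[... 4197 characters left out ...]
      7    307]
 [   259     77      1      1      1]
 [   264     77      5      1      5]
 [   542     76     18      5     74]
 [   323     78      4      1      4]
 [   328     78      2      1      2]
 [   496     81      5      1      5]
 [   554     82      6      1      6]
 [   536    167     24    114   2269]
 [   256    191      8      7     51]
 [   237    192      9      7     53]
 [   385    197      2      2      2]
 [   269    199     10      9     49]
 [   390    199      1      1      1]
 [   377    200     20     37    302]
 [   404    225      3      2      3]
 [   398    228      5      2      9]
 [   403    230      1      1      1]
 [   400    233      1      1      1]]
```

```bash
python3 -m inch '[[10,-38,0,-0.1],[20,-76,20,-0.2],[31,-115,50,-0.3],[41.7,-154.3,80,-0.4],[41.7,-154.3,130,-0.4],[41.7,-154.3,165,-0.4],[41.7,-154.3,165,-0.4],[41.7,-154.3,165,-0.4]]';python3 -c "
from h import *
for n in('side','top'):
    im=env.snapshot(n); x0,y0=(250,80) if n=='side' else (330,150); cv2.imwrite(f'pics/ret_{n}.png',cv2.resize(im[y0:y0+100,x0:x0+120],None,fx=6,fy=6,interpolation=cv2.INTER_CUBIC))
s=env.get_state();print(s['t'],s['ee_pos'],s['eef_rot'],s['q'])"
```

```text
t: 23.7
ee_pos: [0.5138, -0.3054, 0.1712]
eef_rot: [-3.139, 0.001, -2.747]
contact_force: [-0.1, -0.1, -1.2]
grip_width: 0.0248
23.8 [ 0.51444052 -0.3061948   0.17253563] [-3.13696761e+00  2.67030491e-03 -2.74749794e+00] [-6.48852136e-01  2.29195703e-01  1.82955615e-01  1.51921573e+00
 -2.26909282e-05 -1.04294073e+00]
```

View pics/ret_side.png

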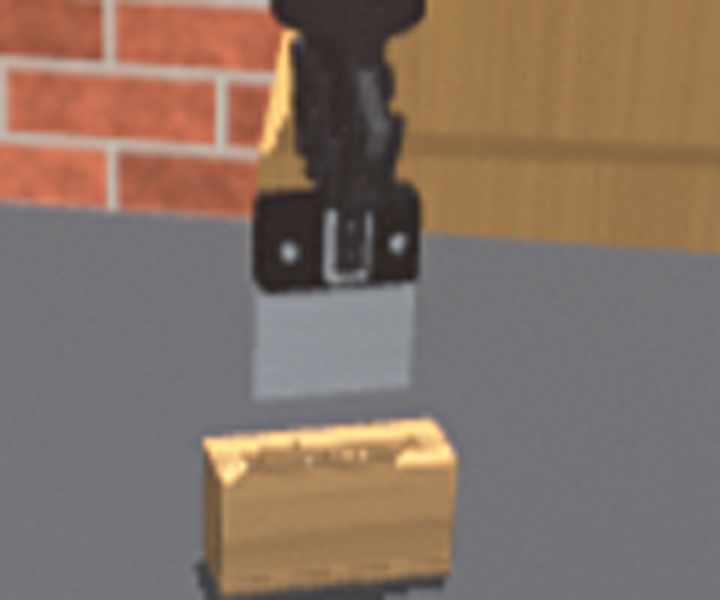

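```bash
python3 -m inch '[[1.8,-0.3,15,0],[1.8,-0.3,30,0],[1.8,-0.3,40,0],[1.8,-0.3,50,0],[1.8,-0.3,50,0]]'
```

```text
t: 24.42
ee_pos: [0.5104, -0.306, 0.1176]
eef_rot: [3.139, -0.001, -2.748]
contact_force: [-0.4, 0.6, -1.3]
grip_width: 0.025
```

```bash
python3 -m inch '[[0,0,15,0],[0,0,30,0],[0,0,38,0],[0,0,38,0]]';python3 -c "
from h import *
s=env.get_state();print(s['t'],s['ee_pos'],s['eef_rot'],s['contact_force'])"
```

```text
t: 24.92
ee_pos: [0.5104, -0.306, 0.0798]
eef_rot: [3.139, -0.001, -2.748]
contact_force: [-0.0, -0.0, -1.7]
grip_width: 0.0248
24.925 [ 0.51044169 -0.30598128  0.07980474] [ 3.13930453e+00 -1.35519320e-03 -2.74838527e+00] [-0.00595764 -0.01286966 -1.73569309]
```

```bash
python3 -m inch '[[-1.5,0,1,0],[-1.5,0,2,0],[-1.5,0,3,0],[-1.5,0,3,0]]'; python3 -m inch '[[0,0,1,0],[0,0,2,0],[0,0,2,0]]'
```

```text
t: 25.42
ee_pos: [0.5127, -0.3061, 0.0785]
eef_rot: [-3.141, 0.0, -2.748]
contact_force: [-0.4, -0.3, -2.0]
grip_width: 0.0251
t: 25.8
ee_pos: [0.5127, -0.3061, 0.0767]
eef_rot: [-3.141, 0.0, -2.748]
contact_force: [-0.7, 0.6, 0.6]
grip_width: 0.0249
```

```bash
python3 -m inch '[[0,0,1,0],[0,0,2,0],[0,0,2,0]]'
```

```text
t: 26.18
ee_pos: [0.5127, -0.3061, 0.0767]
eef_rot: [-3.141, 0.0, -2.748]
contact_force: [-3.8, 3.0, 8.5]
grip_width: 0.0249
```

```bash
python3 -m inch '[[0,0,0,0],[0,0,0,0],[0,0,0,0],[0,0,0,0]]' 0.4; python3 -m inch '[[0,0,-30,0],[0,0,-70,0],[0,0,-120,0],[0,-60,-170,0],[0,-120,-170,0],[0,-120,-170,0]]';python3 -c "
from h import *
for n in('side','top'):
    im=env.snapshot(n); x0,y0=(250,80) if n=='side' else (330,150); cv2.imwrite(f'pics/fin_{n}.png',cv2.resize(im[y0:y0+100,x0:x0+120],None,fx=6,fy=6,interpolation=cv2.INTER_CUBIC))
    cv2.imwrite(f'pics/end_{n}.png',im)
    if n=='top': cv2.imwrite('pics/cup2.png',cv2.resize(im[165:225,200:330],None,fx=6,fy=6,interpolation=cv2.INTER_CUBIC))
s=env.get_state();print(s['t'],s['ee_pos'],s['eef_rot'])"
```

```text
t: 26.68
ee_pos: [0.5125, -0.3059, 0.0739]
eef_rot: [3.141, -0.0, -2.748]
contact_force: [0.1, 0.4, -0.7]
grip_width: 0.0598
t: 27.42
ee_pos: [0.5594, -0.4208, 0.2408]
eef_rot: [3.14, -0.001, -2.751]
contact_force: [-0.5, 0.8, -0.6]
grip_width: 0.0597
27.525 [ 0.55877931 -0.41860595  0.24200312] [ 3.13964701e+00 -9.94105725e-04 -2.75008122e+00]
```

View pics/fin_side.png

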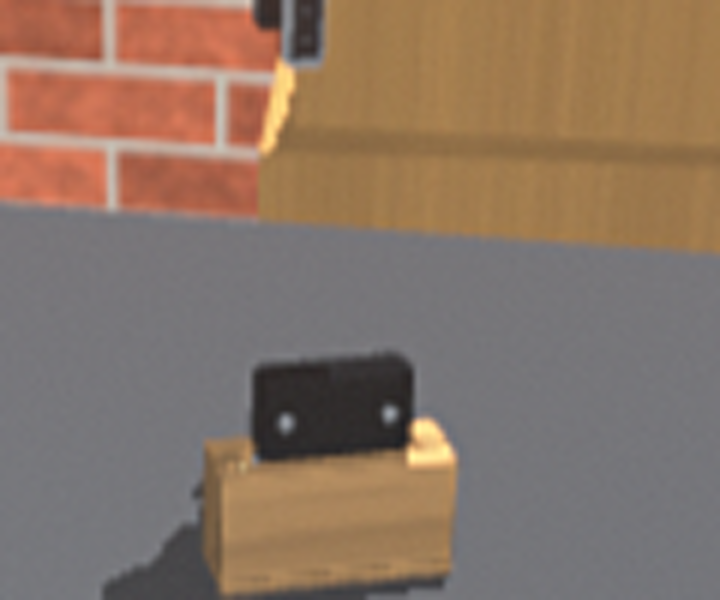

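View pics/cup2.png

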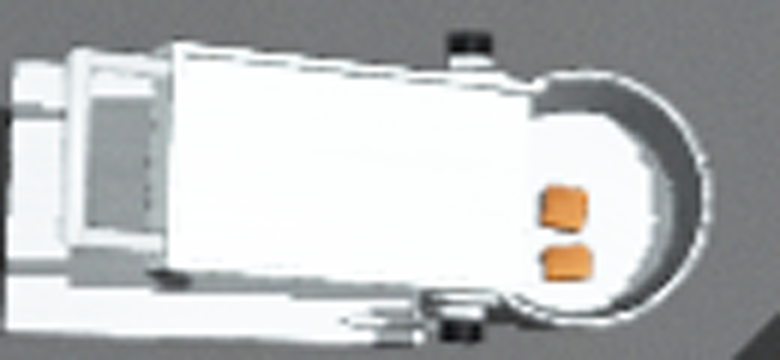

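View pics/end_top.png

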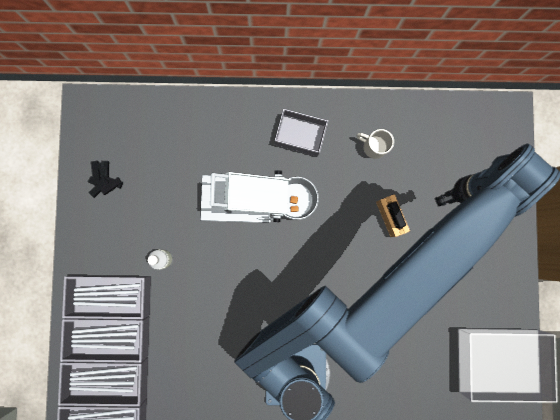

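```bash
python3 -c "
import cv2
im=cv2.imread('pics/end_top.png'); cv2.imwrite('pics/cz.png',cv2.resize(im[188:216,280:310],None,fx=20,fy=20,interpolation=cv2.INTER_NEAREST))"
```

```text
(no output)
```

View pics/cz.png

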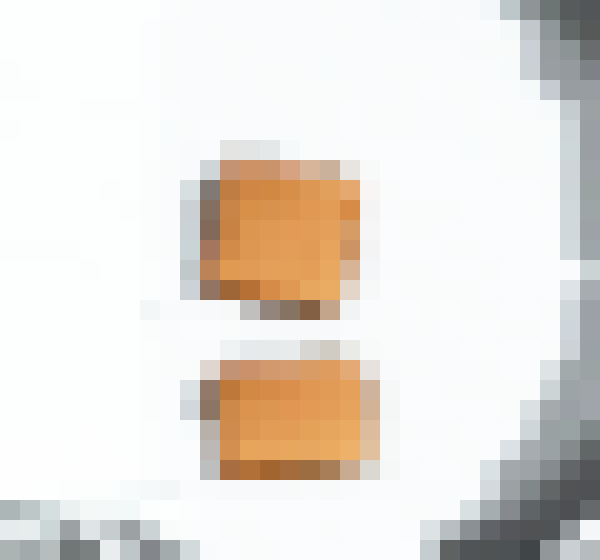

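```bash
python3 -c "
from h import *
env.job_done();print(env.get_state()['t'])"
```

```text
the job is handed in; nothing more can be done
the job is handed in; nothing more can be done
```

I lifted the tray to its stop, swept it clean with the scraper and put the scraper back. My one doubt is that I could see only two of the three crusts in the cup.

- **Tray:** I raised it by the bar until the lift force rose from 13 N to 24 N with no further movement. The bar ended 0.112 m higher, against about 0.109 m expected. It stayed up after I let go and was still up in the last picture.
- **Sweep:** I found the tray floor by light contact (3.5 N), then pushed down the floor in one pass and slightly past the lip. The gripper never touched the crusts. Afterwards the tray floor was empty, and the cup was upright and still under the lip.
- **Scraper:** It went back into the slot at the same height it was taken from (0.0767 m), and pressing with 8.5 N moved it no further. The side picture looks the same as at the start.
- **Surroundings:** The mug, bottle and tub look unmoved. I handed in at about 27.5 s, with the gripper clear of everything.

**Third crust:** a colour search found no crust on the tray or anywhere else in view. The upper visible crust has a darker rim, so the third is probably stacked under it, or hidden from the camera behind the lip. I couldn't confirm either.

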